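# Zero the flap gauge on its master, then load the spacer

## Robot

A 6-joint arm with a two-finger parallel gripper is mounted at the origin on the work surface; the furniture and walls round the work are solid. World frame = base frame: x ahead of the robot, y to its left, z up, the work surface at z = 0. Lengths are in m, angles in rad, forces in N, time in s.
With the tool pointing down it reaches from about 0.3 to 0.825 m from the base axis. Payload 5.4 kg.
Tool frame: the origin (TCP) lies between the finger pads; the fingertips stand 8 mm ahead of it and the grasp point (between the pads) lies 11 mm behind it (env.tcp_to_tips is the z of the fingertips in the tool frame, in m); z points along the fingers, y is the line along which they close (so a half turn about z gives the same grasp; the last joint's range is limited). The gripper opens to 92 mm and grips with 3 to 60 N. Pads are 20 mm wide; open, the fingers measure 128 mm over their backs; the gripper's body (75 mm by 189 mm) begins 69 mm behind the grasp point.
Start: joints at [-1.371, 0.158, 1.597, -0, 1.386, -0.21], TCP at [0.229, -0.527, 0.223] pointing down, gripper open.
Joint ranges: [-2.91, 2.91], [-0.94, 2.29], [0.18, 2.7], [-1.29, 4.43], [0.17, 2.64], [-3, 3]. Speed limits (rad/s): [2.57, 2.57, 3.14, 3.14, 3.14, 3.14].

## Interface

Orientations are given as a unit quaternion [w, x, y, z].
In Python, from cell import env, capture, job, models gives the robot as it stands. The module is installed in compiled form; this text tells all that it offers. Calls block until the motion is done:
- env.move_pose(position, orientation): joint-space move of the TCP to a pose.
- env.line_to(position, ori=None, speed=0.15, max_force=None): straight line of the TCP; ori=None keeps the orientation; speed is the mean speed in m/s. With max_force (N) it stops when the force on the tool has changed by that much, and returns True; else False.
- env.move_j(angles): joint-space move.
- env.grip(opening): opening from 0.0 (shut) to 1.0 (fully open); the grip force is fixed at half the most; returns when the fingers have stopped.
- env.pause(seconds).
- env.ik(position, orientation): joint angles nearest the present ones, or None.
- env.read_state(): the state.
- capture(name): name is "scene" or "top" or "wrist"; returns a dict with "img" (480x640x3 uint8, red, green, blue), "intrinsics" (3x3 intrinsics, pixels), "dist" ([k1, k2, p1, p2, k3] as OpenCV has them; the pictures are not rectified), "xyz" and "attitude" of the camera in the world. Camera axes: x right, y up, looking along -z (the intrinsics and any distortion apply to the point x, -y, -z); pixel columns grow to the right and rows downward; lengths in m; the calibration is good to about 2 mm. A picture is of the moment at which its call begins. There is no depth.
A pose or a line that the arm cannot do raises env.PlanningError and nothing moves.
- job.hand_in(): hands the job in; it is judged then, once.
Trained networks look in the newest picture that a camera, given by its name, has taken for a name from the list of things; names that differ only in an ending like _2 or _b are one class to them, and where a whole thing is asked for, a point or a joint stands for the part that bears it (a point fixed in the world has none). Each returns a list of dicts, best first, with "p" (0 to 1); they miss things now and then, are a little off and sometimes report something else, mostly with a low value. They report only what shows in the picture. A call takes as long as a camera call.
- models.masks_of(camera, thing): "mask" (480x640 bool, what is visible of it) and "position" ([row, column] in pixels, amid what is visible of it).
The state is a dict: "t": time; "joints": joint angles; "qvel": joint speeds; "joint_torque": joint torques, N m; "eef_pos": TCP position; "tcp_rot": TCP orientation; "ft_force": force on the tool from outside, world axes, zero at the start; "ft_torque": the same for the moment, N m; "finger_gap": opening from 0.0 (shut) to 1.0 (fully open); "gripper_force": force on a finger pad.
Only numpy, scipy, OpenCV 4.12 (cv2) and the standard library are available. Lean on these libraries where they do the work, as an engineer would, in place of code of your own. Each camera call takes 0.05 s, during which the arm holds its last target. There are 200 camera calls.

## Task

Zero the bench height gauge: pick up the dark master bar with the yellow band from its green rest, push it end-on through the gauge's yellow self-closing flap until its end is fully home against the stop, and turn the dial's rim until the red zero mark lies in line with the needle. Then draw the master out, lay it back lengthwise on the middle of its green rest so that the flap shuts, and push the long aluminium spacer bar through the flap in its place, fully home, leaving it lying in the gauge with the dial set at zero. Let the bars themselves open the flap and hold it open - never press on it with the fingers - and leave the other things on the bench alone.

Things in the scene. Friction and masses are not known exactly. Their poses are not given: they have to be found in the camera images.
- gauge: blue and grey height gauge fixed to the bench. Origin at bench level under the middle of its doorway; +x points INTO the gauge (direction of pushing), y across it, z up. Doorway at x = 0, 44 mm wide, flared to 57 mm at x = -12 mm; passage floor 10 mm, roof underside 50 mm, roof top 56 mm above the bench. A bar fully home has its middle at x = +5 mm and sticks out 65 mm from the doorway.
- gauge_stop (a point): middle of the lower edge of the stop face at the end of the passage (gauge x = 75 mm, 10 mm above the bench)
- gauge_tongue (a point): middle of the free front end of the level entry tongue, on its top (gauge x = -85 mm, 10 mm above the bench, flush with the passage floor). The tongue is 30 mm wide and leads to the doorway; fingers holding a bar can pass either side of it
- gauge_dial (a point): centre of the dial's round rim on top of the gauge (x = 55 mm, 72 mm above the bench); its z is the rim's mid-height. The dark knurled rim is 54 mm across and 16 mm high (64 to 80 mm above the bench); it turns with its white face, about the vertical
- dust_flap: the yellow flap with its hinge pin, across the doorway: 42 mm wide, 33 mm long, hanging from the pin 45 mm above the bench at gauge x = 4 mm. Origin on the pin. A light spring (about 1 to 2 N at its edge) shuts it; a bar pushes it inward and up and it then rests on top of the bar, and lets the bar be drawn out again. Fingers must not press on it
- flap_hinge (a joint): angle of the flap in rad: 0 shut (hanging), growing as it swings inward; about 1.2 when it lies on a bar
- probe (a joint): lift in m of the sprung measuring probe inside the gauge, a dome of 18 mm radius centred 55 mm past the doorway, hanging 21 mm above the passage floor: 0 with nothing under it, about 0.003 with a bar fully home. It rides up over the bar's end by itself when the bar is pushed on
- needle (a joint): angle of the dial's needle in rad, clockwise seen from above: 0 with no bar, about 1.2 with a bar under the probe (400 rad per m of lift)
- bezel (a joint): angle of the dial's rim in rad, clockwise seen from above, from -1.0 to 2.5; the red zero mark is in line with the needle when this equals the needle's angle. It stays where it is left; turning takes about 0.05 N m
- zero_mark (a point): the red zero mark on the dial's face, 22 mm from its centre; its x axis points outward along the mark
- needle_tip (a point): tip of the black needle, 19 mm from the dial's centre; its x axis points outward along the needle
- rest: flat wooden rest with a green pad, 180 x 76 mm, top 10 mm above the bench, fixed. Origin at the middle of its underside; x along its length. Rest and spacer lie one to the left, one to the right (-y) of the gauge, either way round. A 0.25 m tall blue cabinet stands behind the right-hand place from x = 0.51 on: keep carried bars clear of it (turn them before moving off)
- master_bar: dark steel bar with a yellow band round its middle, 140 x 36 x 24 mm, about 0.3 kg. Origin at the middle of its underside; x along its length; both ends alike. It starts on the rest
- spacer_bar: bright aluminium bar with two holes in its top, 140 x 36 x 24 mm, about 0.3 kg. Origin at the middle of its underside; x along its length; both ends alike. It starts on the bench
- carton_tiny: small brown closed carton, 61 x 60 x 50 mm, a bystander
- alu_block: short drilled aluminium block, 40 x 80 x 32 mm, a bystander
- tape_mask: cream roll of masking tape lying flat, 100 mm across, 25 mm high, a bystander

How it is judged:
By the outcome, as a careful person would: the job done as asked, in the order asked, and still so for the second after the job is handed in, with the robot touching nothing.
It also fails if it takes over 72 s, if anything falls off the work surface, if the arm or the gripper's body presses on something with over 40 N, if the wrist force passes 120 N, or if a joint passes its speed limit or range.

## Working session

There is one attempt and no reset: what is moved stays moved. The work goes in short steps, each a Python script; the robot and the scene stay as the last script left them, time stands still between calls to the robot, and variables do not carry over. Pictures are saved under pics/ and viewed, at most 11 in all, crops included, and the job is handed in when it is done.

```bash
mkdir -p pics; ls
cat > h.py <<'E'
import numpy as np, cv2
from scipy.spatial.transform import Rotation as R
from cell import env, capture, job, models
def rot(att):
    a=np.array(att,float)
    return a if a.shape==(3,3) else R.from_quat(np.r_[a[1:],a[0]]).as_matrix()
def px2w(c,pts,z):
    """pixels (col,row) -> world points on plane z"""
    p=cv2.undistortPoints(np.array(pts,float).reshape(-1,1,2),np.array(c["intrinsics"]),np.array(c["dist"])).reshape(-1,2)
    d=np.c_[p[:,0],-p[:,1],-np.ones(len(p))]@rot(c["attitude"]).T
    o=np.array(c["xyz"]); return o+d*((z-o[2])/d[:,2])[:,None]
def save(c,n): cv2.imwrite("pics/"+n+".png",c["img"][:,:,::-1])
def rect(c,m,z):
    """min-area rectangle of a mask projected on plane z: centre, long side, short side, yaw of long side"""
    k,_=cv2.findContours(m.astype(np.uint8),cv2.RETR_EXTERNAL,cv2.CHAIN_APPROX_NONE)
    k=max(k,key=cv2.contourArea).reshape(-1,2)
    w=px2w(c,k,z)[:,:2]
    (cx,cy),(a,b),t=cv2.minAreaRect((w*1000).astype(np.float32))
    if a<b: a,b,t=b,a,t+90
    t=(t+90)%180-90
    return np.array([cx,cy])/1000,a,b,np.radians(t)
E
python3 - <<'E'
from h import *
for n in ("scene","top"):
    c=capture(n); save(c,n+"0"); print(n,c["xyz"],c["attitude"],c["intrinsics"],c["dist"])
    for t in ("master_bar","spacer_bar","rest","gauge","dust_flap","gauge_dial","zero_mark","needle_tip","gauge_tongue","carton_tiny","alu_block","tape_mask"):
        for m in models.masks_of(n,t)[:2]:
            print(n,t,round(m["p"],2),np.round(m["position"],1),m["mask"].sum())
s=env.read_state();print(s["t"],s["eef_pos"],s["tcp_rot"],env.tcp_to_tips)
E
```

```text
pics
scene [0.11018883 0.78210215 0.96892726] [-0.19938994 -0.09098787  0.40824696  0.88617113] [[535.97435511   0.         317.48906524]
 [  0.         535.97435511 231.00594651]
 [  0.           0.           1.        ]] [-0.16669929  0.          0.          0.          0.        ]
scene master_bar 0.61 [367.9 314. ] 1089
scene spacer_bar 0.84 [218.5 391.8] 409
scene rest 0.87 [386.1 315.5] 1286
scene gauge 0.64 [262.  346.9] 1789
scene dust_flap 0.62 [263.8 346.4] 134
scene dust_flap 0.25 [310.6 222.5] 554
scene gauge_dial 0.8 [256.1 349.1] 1753
scene gauge_dial 0.72 [217.4 392.6] 410
scene zero_mark 0.67 [307.5 222.2] 597
scene zero_mark 0.66 [238.1 351.4] 292
scene gauge_tongue 0.89 [258.  348.3] 1769
scene carton_tiny 0.45 [261.4 347.6] 1786
scene carton_tiny 0.41 [199.5 410.1] 91
top [ 0.45755413 -0.13186649  1.3080214 ] [-0.69808784 -0.01862078  0.02335448  0.71538885] [[521.65275618   0.         325.90336769]
 [  0.         521.65275618 238.69648258]
 [  0.           0.           1.        ]] [-0.0805062  0.         0.         0.         0.       ]
top master_bar 0.94 [294.1 194.7] 950
top master_bar 0.19 [266.1 328.7] 2122
top spacer_bar 0.85 [285.8 414.3] 867
top spacer_bar 0.2 [304.1 465.2] 737
top rest 0.9 [289.9 190.9] 1504
top gauge 0.76 [268.2 332.1] 2153
top dust_flap 0.22 [168.7 364.4] 632
top gauge_dial 0.67 [268.  332.1] 2143
top zero_mark 0.92 [266.5 340.6] 359
top zero_mark 0.6 [292.2 194.3] 904
top needle_tip 0.35 [291.5 195.4] 896
top gauge_tongue 0.61 [268.  329.5] 2166
top carton_tiny 0.61 [302.2 466.4] 735
top alu_block 0.85 [190.7 212.7] 613
top tape_mask 0.57 [140.9 352. ] 496
1.3 [ 0.22908448 -0.52738196  0.22260819] [1.36098219e-05 9.79080123e-01 2.03475093e-01 1.17976848e-05] 0.008
```

View pics/top0.png

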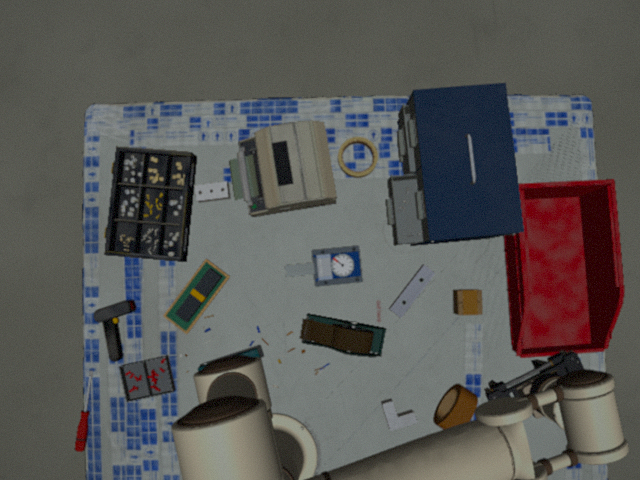

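View pics/scene0.png

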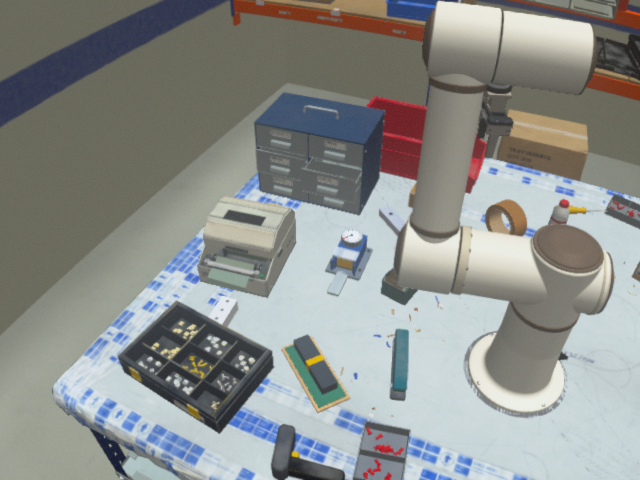

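Top view: the gauge is at (337,266) with its tongue pointing left (+y) to (286,269). The master on its rest is at (198,295), the spacer at (411,290) below-left of the cabinet, and a brown stapler-like thing at (343,335). Next I'll measure these and find where the wrist camera sits.

Run:
```python
from h import *
c=capture("top")
for t,z in (("master_bar",.034),("rest",.010),("spacer_bar",.024),("gauge",.05)):
    m=models.masks_of("top",t)[0]; print(t,round(m["p"],2),rect(c,m["mask"],z))
print("dial",px2w(c,[(343,264)],.08),"tongue",px2w(c,[(286,269)],.01),"roof",px2w(c,[(317,266)],.056))
im=cv2.resize(c["img"][225:345,160:440],(784,336),interpolation=cv2.INTER_CUBIC)
cv2.imwrite("pics/topcrop.png",im[:,:,::-1])
w=capture("wrist"); s=env.read_state()
Rt=rot(s["tcp_rot"]); print("cam in tool",Rt.T@(np.array(w["xyz"])-s["eef_pos"]),"\n",Rt.T@rot(w["attitude"]),w["intrinsics"][0],w["dist"])
```

```text
master_bar 0.67 (array([0.40267307, 0.17359387]), 142.17626953125, 41.33937454223633, np.float64(-0.675711679423818))
rest 0.73 (array([0.40121246, 0.18407133]), 182.69711303710938, 82.1385726928711, np.float64(-0.6538373397572614))
spacer_bar 0.86 (array([ 0.39986401, -0.34866595]), 141.81715393066406, 41.500587463378906, np.float64(-0.6834271234178866))
gauge 0.77 (array([ 0.46384381, -0.1318049 ]), 184.6279296875, 91.60062408447266, np.float64(-1.480243764758996))
dial [[ 0.46984918 -0.17973179  0.08      ]] tongue [[ 0.46159745 -0.04052507  0.01      ]] roof [[ 0.46683682 -0.11821519  0.056     ]]
cam in tool [ 0.07949911  0.00038306 -0.16331709] 
 [[-1.63517229e-04  9.58907970e-01  2.83717252e-01]
 [ 9.99999273e-01  4.95733125e-04 -1.09914125e-03]
 [-1.19462334e-03  2.83716866e-01 -9.58907354e-01]] [333.19198254   0.         319.67016066] [-0.04195813  0.          0.          0.          0.        ]
```

View pics/topcrop.png

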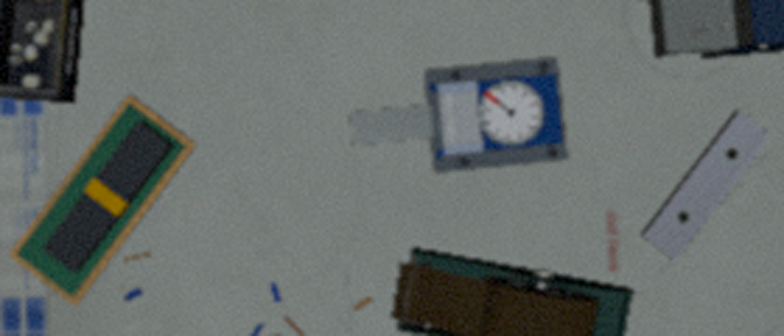

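```bash
cat >> h.py <<'E'
def q(th): return np.array([0,np.cos(th/2),np.sin(th/2),0])
def view(n,name): 
    c=capture("wrist"); save(c,name) if name else 0
    return c
E
python3 - <<'E'
from h import *
g=np.array([.4698,-.1797]); thg=-1.511; ax=np.array([np.cos(thg),np.sin(thg)])
G=lambda x:g+ax*(x-.055)
for nm,p,z,th in (("master",(.4027-.027,.1736+.022),.021,-.676),("g-120",G(-.120),.021,thg),("g-30",G(-.030),.021,thg),("spacer",(.40-.027,-.349+.022),.011,-.683),("dial",g,.074,thg),("dial-1.2",g,.074,thg-1.2),("dial",g,.074,thg+1.2)):
    for k in (0,np.pi,-np.pi):
        j=env.ik([*p,z],q(th+k)); print(nm,round(k,1),None if j is None else np.round(j,2))
# look at spacer then gauge
for i,(p,z,th) in enumerate([((.40-.06*.78,-.349+.06*.63),.2,-.683),(G(-.09),.2,thg)]):
    env.move_pose([*p,z],q(th)); c=view("wrist",f"w{i}")
    print(env.read_state()["t"])
    for t,zz in ((("spacer_bar",.024),),(("gauge",.056),("gauge_tongue",.01),("gauge_dial",.08),("dust_flap",.045),("zero_mark",.08),("needle_tip",.08)))[i]:
        for m in models.masks_of("wrist",t)[:2]: print(t,round(m["p"],2),np.round(m["position"]),m["mask"].sum(),rect(c,m["mask"],zz))
E
```

```text
master 0 [ 0.19  0.05  2.16 -0.    0.93  2.44]
master 3.1 [ 0.19  0.05  2.16 -0.    0.93 -0.7 ]
master -3.1 [ 0.19  0.05  2.16 -0.    0.93 -0.7 ]
g-120 0 [-0.27  0.14  2.07 -0.    0.94  2.81]
g-120 3.1 [-0.27  0.14  2.07 -0.    0.94 -0.33]
g-120 -3.1 [-0.27  0.14  2.07 -0.    0.94 -0.33]
g-30 0 [-0.46  0.17  2.02 -0.    0.94  2.62]
g-30 3.1 [-0.46  0.17  2.02 -0.    0.94 -0.52]
g-30 -3.1 [-0.46  0.17  2.02 -0.    0.94 -0.52]
spacer 0 [-0.96  0.24  1.97 -0.    0.93  1.29]
spacer 3.1 [-0.96  0.24  1.97 -0.    0.93 -1.85]
spacer -3.1 [-0.96  0.24  1.97 -0.    0.93 -1.85]
dial 0 [-0.61  0.15  1.93 -0.    1.07  2.48]
dial 3.1 [-0.61  0.15  1.93 -0.    1.07 -0.67]
dial -3.1 [-0.61  0.15  1.93 -0.    1.07 -0.67]
dial-1.2 0 [-0.61  0.15  1.93 -0.    1.07 -2.61]
dial-1.2 3.1 [-0.61  0.15  1.93 -0.    1.07  0.53]
dial-1.2 -3.1 [-0.61  0.15  1.93 -0.    1.07  0.53]
dial 0 [-0.61  0.15  1.93 -0.    1.07  1.28]
dial 3.1 [-0.61  0.15  1.93 -0.    1.07 -1.87]
dial -3.1 [-0.61  0.15  1.93 -0.    1.07 -1.87]
2.9833
spacer_bar 0.8 [155. 319.] 5055 (array([ 0.40173657, -0.35191376]), 138.28619384765625
[... 613 characters left out ...]
))
gauge_dial 0.18 [331. 146.] 628 (array([0.62648804, 0.06398941]), 47.694541931152344, 25.544748306274414, np.float64(0.7629469830387805))
dust_flap 0.51 [ 93. 318.] 14657 (array([ 0.46602124, -0.13590927]), 178.68972778320312, 82.86450958251953, np.float64(-1.5008491164885083))
zero_mark 0.71 [ 62. 322.] 4191 (array([ 0.46890106, -0.17810556]), 54.858734130859375, 54.17176055908203, np.float64(-1.5113545587807604))
needle_tip 0.73 [ 89. 318.] 14656 (array([ 0.46579819, -0.13376068]), 158.8185272216797, 74.09358215332031, np.float64(-1.4895537681333713))
needle_tip 0.62 [ 63. 317.] 107 (array([ 0.47433572, -0.17391736]), 20.11992073059082, 5.755655765533447, np.float64(0.8017573627625598))
```

View pics/w1.png

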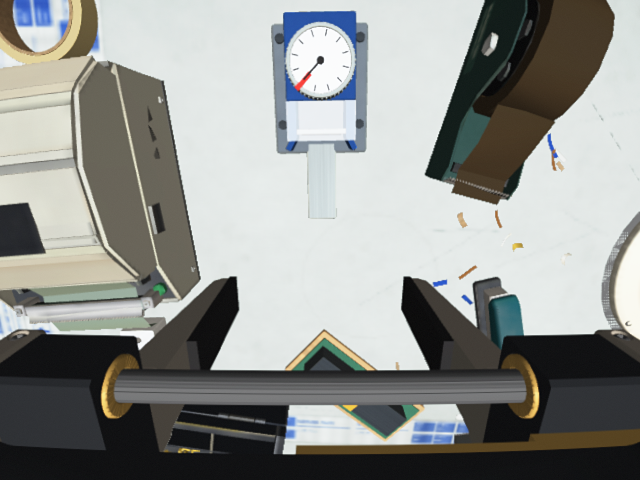

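Run:
```python
from h import *
c=capture("wrist")
print("tongue",px2w(c,[(308,219),(336,219),(322,219),(322,145)],.01))
d=np.array([.4689,-.1781]); t=px2w(c,[(322,219)],.01)[0,:2]; v=d-t
print("len",np.linalg.norm(v),"yaw",np.arctan2(v[1],v[0]), "roof",px2w(c,[(287,101),(356,101),(283,12),(355,12)],.056)[:,:2])
th=-.676; p=np.array([.4027,.1736])-.08*np.array([np.cos(th),np.sin(th)])
env.move_pose([*p,.17],q(th)); c=view("wrist","w2")
for t,z in (("master_bar",.034),("rest",.01)):
    for m in models.masks_of("wrist",t)[:2]: print(t,round(m["p"],2),np.round(m["position"]),m["mask"].sum(),rect(c,m["mask"],z))
print(env.read_state()["t"],env.read_state()["joints"])
```

```text
tongue [[ 0.47343854 -0.03689903  0.01      ]
 [ 0.44313514 -0.0386944   0.01      ]
 [ 0.45828701 -0.03779485  0.01      ]
 [ 0.46299732 -0.11502153  0.01      ]]
len 0.14070597285912378 yaw -1.4952978983625063 roof [[ 0.49562663 -0.15007286]
 [ 0.43629302 -0.15358853]
 [ 0.50136474 -0.21837187]
 [ 0.44287936 -0.22181425]]
master_bar 0.9 [136. 317.] 6884 (array([0.40426505, 0.17521912]), 138.87582397460938, 36.46251678466797, np.float64(-0.6647086962221012))
rest 0.57 [152. 292.] 8587 (array([0.40043518, 0.18523854]), 178.24774169921875, 75.80870056152344, np.float64(-0.6645670160521089))
6.0083 [ 2.80333974e-01 -2.54720979e-01  2.10064104e+00 -1.57237741e-04
  1.29522109e+00  2.52947678e+00]
```

View pics/w2.png

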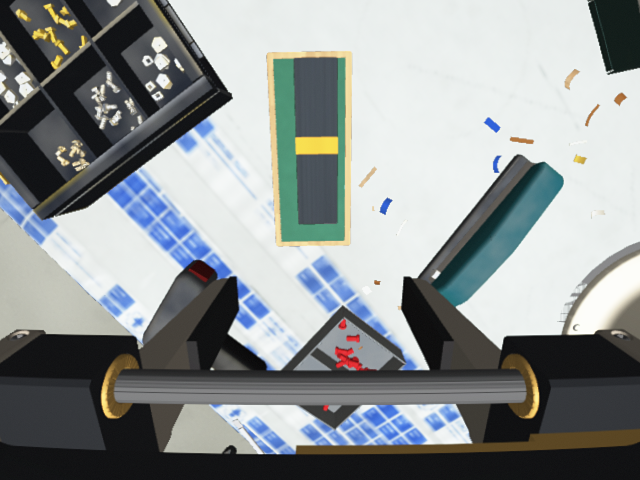

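```bash
cat >> h.py <<'E'
THG=-1.493; AX=np.array([np.cos(THG),np.sin(THG)])
G0=np.array([.4636,-.1080])+.015*AX      # gauge origin
def G(x,z): return [*(G0+AX*x),z]
def st(m=""):
    s=env.read_state(); print(m,"t%.2f"%s["t"],np.round(s["eef_pos"],4),"F",np.round(s["ft_force"],1),"T",np.round(s["ft_torque"],2),"gap%.3f gf%.1f"%(s["finger_gap"],s["gripper_force"]))
OFF=.038
E
python3 - <<'E'
from h import *
print(np.round(G(.055,0),4),np.round(G(-.085,0),4))
th=-.665; a=np.array([np.cos(th),np.sin(th)]); p=np.array([.4043,.1752])-OFF*a
env.move_pose([*p,.09],q(th)); 
print(env.line_to([*p,.0205],speed=.12,max_force=8)); st("down")
env.grip(0.0); st("grip")
env.line_to([*p,.09],speed=.15); st("up")
env.move_pose(G(-.088-OFF,.06),q(THG)); st("over")
print(env.line_to(G(-.088-OFF,.021),speed=.06,max_force=4)); st("on tongue")
c=view("wrist","w3")
E
```

```text
[ 0.469  -0.1778  0.    ] [ 0.4582 -0.0382  0.    ]
False
down t7.19 [0.3754 0.1991 0.0217] F [ 0.4 -0.4  0.9] T [0.08 0.09 0.02] gap1.001 gf0.0
grip t8.07 [0.3745 0.1987 0.0205] F [ 0.1  1.6 -0.1] T [ 0.16 -0.04 -0.07] gap0.387 gf30.0
up t8.69 [0.3735 0.1985 0.089 ] F [ 0.7 -0.5 -3.4] T [0.17 0.16 0.02] gap0.388 gf30.0
over t9.56 [0.4541 0.0037 0.0593] F [ 0.   0.3 -3.6] T [ 0.26 -0.03 -0.01] gap0.389 gf30.0
True
on tongue t10.22 [0.4538 0.0033 0.02  ] F [0.  0.2 3.7] T [ 0.   -0.1   0.01] gap0.390 gf30.0
```

View pics/w3.png

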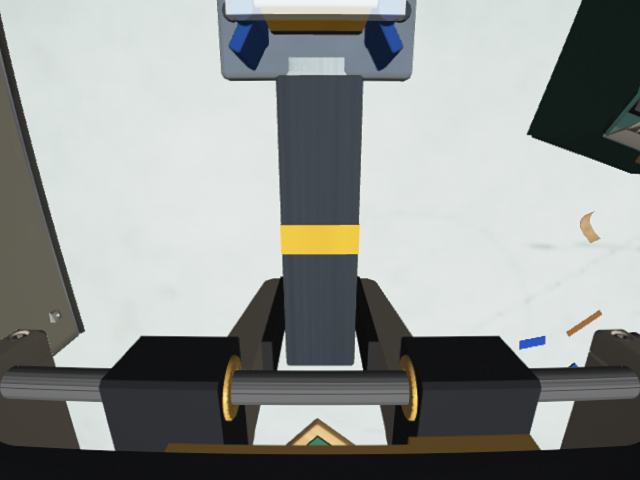

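The bar lies on the tongue with its front end at columns 277–362 (middle 319.5). The doorway cheeks are at 229–403 (middle 316), so I'll shift it 1.3 mm toward +x and push.

```bash
cat >> h.py <<'E'
G0=G0+np.array([.0013,.0001])
E
python3 - <<'E'
from h import *
z=env.read_state()["eef_pos"][2]+.0007
env.line_to(G(-.088-OFF,z),q(THG),speed=.03); st("shift")
for x in (-.045,-.02,0.0,.009):
    r=env.line_to(G(x-OFF,z),speed=.06 if x<-.03 else .04,max_force=22); st(f"x{x} {r}")
    if r: break
c=view("wrist","w4")
E
```

```text
shift t10.57 [0.456  0.0028 0.0203] F [ 0.2 -0.  -2.5] T [ 0.19 -0.12  0.01] gap0.387 gf30.0
x-0.045 False t11.43 [ 0.4594 -0.0404  0.0205] F [-0.4 -0.2 -6.2] T [ 0.39  0.07 -0.06] gap0.392 gf30.0
x-0.02 False t12.21 [ 0.4615 -0.0652  0.0207] F [ 0.   2.8 -4.9] T [0.92 0.07 0.03] gap0.389 gf30.0
x0.0 False t12.86 [ 0.463  -0.0854  0.0207] F [-0.5 -0.2 -7.5] T [ 0.41  0.09 -0.04] gap0.391 gf30.0
x0.009 True t13.12 [ 0.4633 -0.09    0.0205] F [-0.   2.5  4.3] T [ 0.4  -0.17  0.05] gap0.389 gf30.0
```

View pics/w4.png

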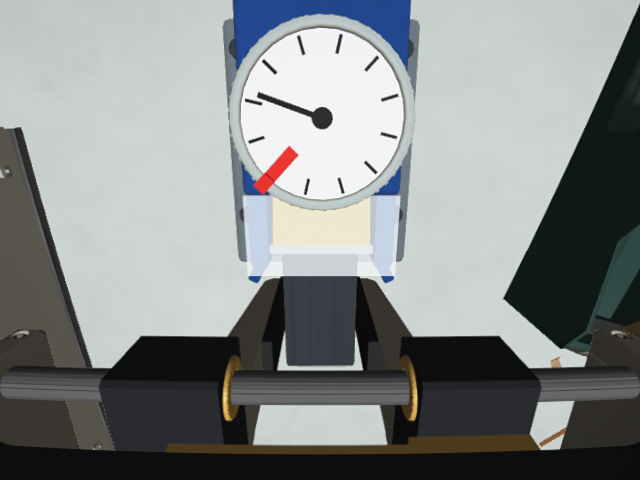

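```bash
cat >> h.py <<'E'
def dial(c,zf=.079,ctr=None):
    """world yaw of mark and needle about dial centre from a wrist picture"""
    ctr=np.array(G(.055,0)[:2]) if ctr is None else ctr
    n=np.arange(-.026,.0261,.0005); X,Y=np.meshgrid(n,n)
    P=np.c_[X.ravel()+ctr[0],Y.ravel()+ctr[1],np.full(X.size,zf)]
    Rc=rot(c["attitude"]); F=np.diag([1,-1,-1.])
    Rw=F@Rc.T; tv=-Rw@np.array(c["xyz"])
    uv,_=cv2.projectPoints(P,cv2.Rodrigues(Rw)[0],tv,np.array(c["intrinsics"]),np.array(c["dist"]))
    uv=uv.reshape(*X.shape,2).astype(np.float32)
    I=cv2.remap(c["img"],uv[...,0],uv[...,1],cv2.INTER_LINEAR).astype(int)
    # refine centre by hub: dark blob near the middle
    r=np.hypot(X,Y); dark=(I.max(2)<90)
    k=dark&(r<.006); k=cv2.morphologyEx(k.astype(np.uint8),cv2.MORPH_OPEN,np.ones((7,7)))>0
    hx,hy=(X[k].mean(),Y[k].mean()) if k.any() else (0,0)
    X=X-hx;Y=Y-hy;r=np.hypot(X,Y)
    red=(I[...,0]>I[...,1]+60)&(I[...,0]>I[...,2]+60)&(r<.026)
    nd=dark&(r>.005)&(r<.0155)
    A=lambda m:np.arctan2(Y[m].mean(),X[m].mean())
    a,b=A(red),A(nd)
    print("hub off mm",np.round([hx*1e3,hy*1e3],2),"mark %.3f needle %.3f (n %d %d) turn needed cw %.3f"%(a,b,red.sum(),nd.sum(),(a-b+np.pi)%(2*np.pi)-np.pi))
    return (a-b+np.pi)%(2*np.pi)-np.pi, ctr+[hx,hy]
E
python3 - <<'E'
from h import *
z=env.read_state()["eef_pos"][2]
r=env.line_to(G(.013-OFF,z),speed=.03,max_force=30); st(r)
s=env.read_state(); print("bar x",(s["eef_pos"][:2]-G0)@AX+OFF)
c=capture("wrist"); dial(c)
env.grip(.75); env.pause(.2); st("open")
c=capture("wrist"); save(c,"w5"); dial(c); dial(c,.076)
E
```

```text
True t13.53 [ 0.4634 -0.0908  0.0204] F [1.  2.1 3.6] T [ 0.4  -0.2   0.07] gap0.395 gf30.0
bar x 0.00581362613412157
hub off mm [-1.5  -0.75] mark 0.895 needle -0.265 (n 222 55) turn needed cw 1.160
open t14.43 [ 0.4614 -0.0897  0.0188] F [-0.7  0.2  0.6] T [ 0.19 -0.05 -0.03] gap0.757 gf0.0
hub off mm [-1.48 -0.78] mark 0.893 needle -0.257 (n 224 56) turn needed cw 1.150
hub off mm [-1.32 -0.82] mark 0.897 needle -0.270 (n 226 56) turn needed cw 1.166
```

Run:
```python
from h import *
d=np.array([.4688,-.1783]); a=1.155; p=env.read_state()["eef_pos"]
env.line_to([p[0],p[1],.10],speed=.2)
env.move_pose([*d,.105],q(THG+a)); env.grip(.85)
print(env.line_to([*d,.073],speed=.08,max_force=8)); st("at rim")
env.grip(0.0); st("gripped")
env.move_pose([*d,.073],q(THG)); st("turned")
env.grip(.85); st("open")
env.line_to([*d,.105],speed=.15)
env.move_pose(G(-.030,.10),q(THG)); env.pause(.15)
c=capture("wrist"); save(c,"w6"); dial(c,ctr=d); dial(c,.076,ctr=d); st()
```

```text
False
at rim t17.11 [ 0.4687 -0.1782  0.0728] F [ 1.3  0.5 -0.2] T [ 0.06 -0.    0.04] gap0.849 gf0.0
gripped t17.60 [ 0.4694 -0.1776  0.0734] F [2.3 5.  2.6] T [ 1.   -0.39 -0.06] gap0.581 gf30.0
turned t18.67 [ 0.4694 -0.1776  0.0734] F [1.1 5.1 1.9] T [ 0.92 -0.4  -0.05] gap0.578 gf30.0
open t19.21 [ 0.4687 -0.1784  0.073 ] F [-0.1  0.7  0.3] T [ 0.11 -0.05  0.  ] gap0.850 gf0.0
hub off mm [ 0.   -0.25] mark -0.253 needle -0.250 (n 186 28) turn needed cw -0.004
hub off mm [ 0.22 -0.28] mark -0.260 needle -0.260 (n 196 30) turn needed cw 0.001
 t20.21 [ 0.4639 -0.0938  0.0999] F [-0.2 -0.5 -0.1] T [ 0.13 -0.05  0.03] gap0.850 gf0.0
```

View pics/w6.png

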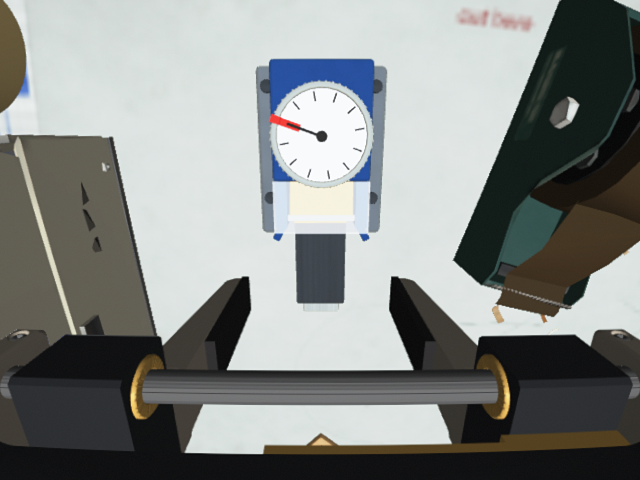

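Needle and red mark lie in line at about (290,125), the bar is seated, and the flap rests on it. Next: check the bar's rear end, draw the master out and lay it back.

Run:
```python
from h import *
c=capture("wrist")
for u,z in (((320,303),.034),((320,311),.010)): print("gauge x",(px2w(c,[u],z)[0,:2]-G0)@AX)
XB=.0055
env.line_to(G(XB-OFF,.0205),speed=.15,max_force=8); env.grip(0.0); st("grip")
z=.0210
env.line_to(G(-.02-OFF,z),q(THG),speed=.08); st("pull")
env.line_to(G(-.095-OFF,z),speed=.12); st("out")
env.line_to(G(-.095-OFF,.075),speed=.2)
th=-.665; a=np.array([np.cos(th),np.sin(th)]); p=np.array([.4004,.1852])-OFF*a
env.move_pose([*p,.06],q(th))
print(env.line_to([*p,.0195],speed=.08,max_force=4)); st("placed")
env.grip(.8); env.line_to([*p,.09],speed=.2); st("left")
b=p-.05*a
env.move_pose([*b,.15],q(th)); c=capture("wrist"); save(c,"w7")
for t,z in (("master_bar",.034),("rest",.01)):
    for m in models.masks_of("wrist",t)[:1]: print(t,round(m["p"],2),rect(c,m["mask"],z))
```

```text
gauge x -0.06437966050699583
gauge x -0.0840233822463031
grip t21.65 [ 0.4635 -0.0905  0.0206] F [-0.3  0.   2.4] T [ 0.18  0.13 -0.03] gap0.386 gf30.0
pull t22.12 [ 0.4611 -0.064   0.0207] F [ 0.1  4.  -1.2] T [ 0.79 -0.1   0.01] gap0.386 gf30.0
out t22.89 [0.4557 0.0095 0.0209] F [-0.1 -0.  -4.1] T [ 0.24 -0.02  0.06] gap0.391 gf30.0
True
placed t24.69 [0.3704 0.2076 0.02  ] F [-0.2 -0.8  2.8] T [ 0.03 -0.07  0.08] gap0.386 gf30.0
left t25.89 [0.3703 0.2086 0.0896] F [-0.9  0.2  0. ] T [ 0.11 -0.01  0.  ] gap0.802 gf0.0
master_bar 0.66 (array([0.39883887, 0.18375264]), 139.98236083984375, 37.551475524902344, np.float64(-0.6572807404677066))
rest 0.75 (array([0.40012482, 0.18533362]), 179.75735473632812, 77.1693115234375, np.float64(-0.6669689210392513))
```

View pics/w7.png

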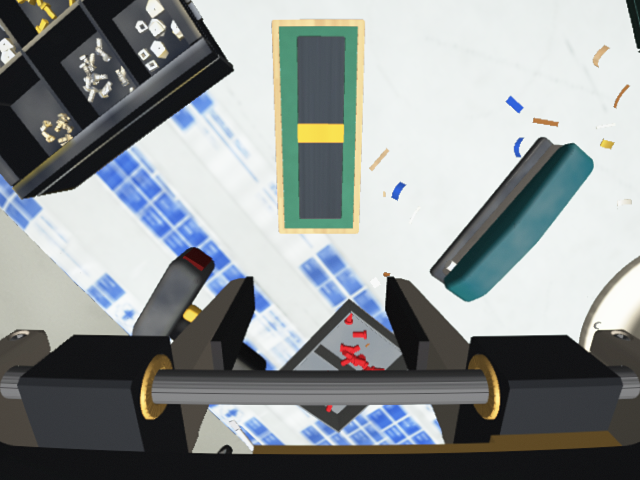

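Master is centred on the rest within about 2 mm (band at (320,133)). Now the spacer.

Run:
```python
from h import *
th=-.688; a=np.array([np.cos(th),np.sin(th)]); p=np.array([.4017,-.3519])-OFF*a
env.move_pose([*p,.15],q(th)); st("over spacer")
env.line_to([*p,.0115],speed=.15,max_force=8); st("down")
env.grip(0.0); st("grip")
env.line_to([*p,.15],speed=.2); st("up")
env.move_pose([*p,.15],q(THG))
env.move_pose(G(-.090-OFF,.13),q(THG)); st("over")
env.line_to(G(-.090-OFF,.04),speed=.15)
print(env.line_to(G(-.090-OFF,.0215),speed=.05,max_force=4)); st("on tongue")
c=view("wrist","w8")
for m in models.masks_of("wrist","spacer_bar")[:1]: print(round(m["p"],2),rect(c,m["mask"],.034),"expect",G(-.09,0)[:2])
```

```text
over spacer t28.50 [ 0.3727 -0.327   0.1499] F [ 0.5 -0.5 -0. ] T [0.04 0.03 0.02] gap0.800 gf0.0
down t29.57 [ 0.3729 -0.3284  0.0124] F [-0.3 -0.5  0.3] T [ 0.1   0.01 -0.  ] gap0.800 gf0.0
grip t30.23 [ 0.3724 -0.3277  0.0116] F [0.4 1.7 2.4] T [ 0.3  -0.1   0.03] gap0.389 gf30.0
up t31.07 [ 0.3715 -0.3267  0.1482] F [-0.8 -0.1 -4.3] T [0.18 0.11 0.01] gap0.391 gf30.0
over t33.15 [0.4565 0.0039 0.1302] F [ 0.3 -0.3 -3.8] T [ 0.21  0.02 -0.02] gap0.388 gf30.0
True
on tongue t34.33 [0.4562 0.0049 0.0209] F [-0.1  1.2  3.3] T [-0.   -0.15  0.07] gap0.388 gf30.0
0.79 (array([ 0.45895718, -0.03381413]), 138.69625854492188, 36.26122283935547, np.float64(-1.4902155054076072)) expect [np.float64(0.45907115926278175), np.float64(-0.03312684562184001)]
```

View pics/w8.png

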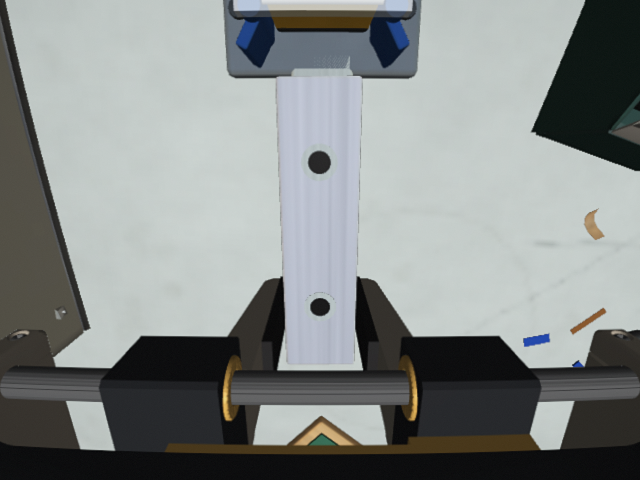

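The spacer is on the tongue, its front end centred at column 319.5 with the doorway centre at 322, and the flap hangs shut. Pushing home.

Run:
```python
from h import *
import h
z=env.read_state()["eef_pos"][2]+.0007
h.G0[0]-=.0007
env.line_to(G(-.090-OFF,z),q(THG),speed=.03)
for x,f in ((-.045,22),(-.02,22),(0.0,22),(.012,22),(.014,30)):
    r=env.line_to(G(x-OFF,z),speed=.06 if x<-.03 else .035,max_force=f); st(f"x{x} {r}")
s=env.read_state(); print("bar x",(s["eef_pos"][:2]-G0)@AX+OFF)
env.grip(.75); p=env.read_state()["eef_pos"]
env.line_to([p[0],p[1],.10],speed=.15)
env.move_pose(G(-.060,.14),q(THG)); env.pause(.2)
c=capture("wrist"); save(c,"w9"); d=np.array([.4688,-.1783]); dial(c,ctr=d); dial(c,.076,ctr=d); st()
m=models.masks_of("wrist","spacer_bar")[:1]
for k in m: print(k["p"],rect(c,k["mask"],.034), (px2w(c,[(k["position"][1],np.where(k["mask"].any(1))[0].max())],.034)[0,:2]-G0)@AX)
```

```text
x-0.045 False t35.58 [ 0.4588 -0.0407  0.0216] F [-0.3  2.   0.9] T [ 0.85  0.09 -0.02] gap0.388 gf30.0
x-0.02 False t36.44 [ 0.4606 -0.0636  0.0216] F [-0.2  9.5  5.4] T [ 2.05 -0.02 -0.01] gap0.388 gf30.0
x0.0 False t37.17 [ 0.4621 -0.0838  0.0216] F [-1.   8.5  4.8] T [ 1.96 -0.01 -0.01] gap0.387 gf30.0
x0.012 True t37.49 [ 0.4627 -0.0901  0.0216] F [0.2 2.9 4.6] T [ 0.62 -0.23  0.15] gap0.389 gf30.0
x0.014 True t37.77 [ 0.4628 -0.0909  0.0214] F [0.8 3.  2.5] T [ 0.44 -0.27  0.17] gap0.391 gf30.0
bar x 0.0059420195763484965
hub off mm [ 0.22 -0.78] mark -0.253 needle -0.270 (n 193 30) turn needed cw 0.016
hub off mm [ 0.25 -1.25] mark -0.254 needle -0.269 (n 193 31) turn needed cw 0.016
 t39.64 [ 0.4597 -0.0631  0.1385] F [ 0.1 -0.2 -0.1] T [0.15 0.   0.03] gap0.750 gf0.0
0.57 (array([ 0.46221939, -0.08830219]), 58.275699615478516, 35.9107780456543, np.float64(-1.4945978618170086)) -0.06382927946164156
```

View pics/w9.png

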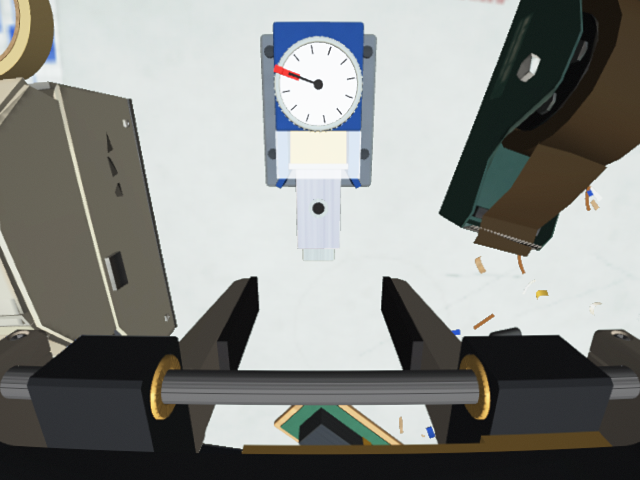

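The spacer is in the gauge, its rear end at (319,248) and the tongue end at (319,261). The flap lies on it and the mark and needle are in line at (288,73). It stalled firmly at the same depth as the master, so I'm handing in.

```bash
python3 -c "
from h import *
print(job.hand_in()); st()"
```

```text
the job is handed in; nothing more can be done
None
the job is handed in; nothing more can be done
```

I finished the job and handed it in at about 40 s; the judging result did not come back. The master is back on the middle of its rest (within about 2 mm), the spacer lies fully home in the gauge, and the red zero mark is within about 0.02 rad of the needle.

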